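# Raise the fume hood sash to the marker

### The job

Put your fingertips beneath the orange lip of the sloping yellow fume hood window and push the window up until the black pointer at the left end of the lip is level with the magenta marker on the frame, then leave it standing there and move clear. Do not grip the lip, press on it from above or touch the pane, and do not disturb the marker or the loose things on the bench.

Things in the scene. Friction and masses are not known exactly. Their poses are not given: they have to be found in the camera images.
- sash (a joint): How far the window has been slid up its slope, m: 0 is lowest, 0.20 the top stop. The slope leans back 35 degrees from vertical. A hidden counterweight nearly balances it, so it stays wherever it is left; to slide it up takes about 3 to 6 N along the slope.
- marker (a joint): Position of the magenta marker along the same slope, m, on the same scale: pointer and marker are level when joint sash equals joint marker. A stiff clip (about 15 N to shift), not to be moved.
- lip (a point): Point on the underside of the window's lip, half-way along it, 12 mm in from its free outer edge; 99 mm above the bench when joint sash is 0. Axes: z up the slope (the way the window slides, square to the underside), x inwards, square to the pane (into the hood and downwards), y along the lip to the left. Beneath the lip is the hood's open mouth, down to a floor board 8 mm above the bench.
- flange: The lip: an orange flange 310 mm long (y) and 6 mm thick, standing out 42 mm square to the pane towards the robot, with a 3 mm grey rubber strip (part of the pane) on its top. The pane goes up from the lip's root. Origin at the middle of the lip's root, in the plane of its underside; axes as point lip. Push here, from beneath.
- pointer (a point): Centre of the black pointer at the left (+y) end of the lip, 20 x 18 x 10 mm (10 along the slope). Its axes are those of the lip.
- mark (a point): Centre of the magenta marker's 10 mm thick blade, which stands just to the left of the pointer's path on the left frame post; behind it the clip is 28 mm tall. Its axes are those of the lip, so the window is right when the pointer's z in this frame is 0.
- pane: The window's pane: tinted yellow-green acrylic 310 x 195 x 5 mm with orange edges, with the rubber strip along the lip's top. It rises with the window. Origin at the middle of the lip's root (z = 0 at the lip's underside); axes as the lip's.
- hood: The fume hood, fixed: aluminium frame 370 mm wide, 312 mm deep and 405 mm high, clear sides, back open, with a small show robot standing inside, its front 170 mm or more behind the front feet. Origin on the bench midway between the front feet; x into the hood, y to the left (+y), z up. Two 20 mm front posts lean back 35 degrees at y = -175 and +175 mm.
- driver_grip (a point): Loose bystander: red-handled screwdriver 150 mm long, lying on the bench; point in its handle. Leave alone.
- jar_mid (a point): Loose bystander: glass jar with green lid, 56 mm across, 70 mm tall, standing; its centre. Leave alone.
- servo_mid (a point): Loose bystander: small black servo motor with orange flange, 54 x 20 x 42 mm, standing; its centre. Leave alone.

How it is judged:
On the way, in this order (a step that is already met when the one before it is completed fails the run):
1. the fingers push on the window's lip (contact force between the fingers and flange above 1 N and value of joint sash above 0.035 m), for 0.2 s.
2. the pointer is level with the marker, within 7 mm (z of pointer in the frame of mark between -0.007 and 0.007 m), for 0.2 s.
At the end, for the whole second after the job is handed in: The pointer is level with the marker to within 7 mm along the slope and the window is at rest; the marker is within 5 mm and each loose thing within 20 mm of where it was (all of step 2 and velocity of joint sash between -0.005 and 0.005 m/s and distance of mark from where it was at the start of the episode below 0.005 m and distance of each of driver_grip, jar_mid, servo_mid from where it was at the start of the episode below 0.02 m); the robot touches nothing.
It fails at once if the pane or the top of the lip is touched with more than 2 N (lip gripped, pressed from above, pane dragged) (contact force between any of the fingers, the arm and pane above 2 N).
It fails at once if the marker is shifted by more than 5 mm (distance of mark from where it was at the start of the episode above 0.005 m).
It fails at once if a loose bystander is moved or lifted by more than 20 mm (distance of any of driver_grip, jar_mid, servo_mid from where it was at the start of the episode above 0.02 m).
It also fails if it takes over 48 s, if anything falls off the work surface, if the arm or the gripper's body presses on something with over 40 N, if the wrist force passes 120 N, or if a joint passes its speed limit or range.

### The arm

A 6-joint arm with a two-finger parallel gripper is mounted at the origin on the work surface. World frame = base frame: x ahead of the robot, y to its left, z up, the work surface at z = 0. Lengths are in m, angles in rad, forces in N, time in s.
With the tool pointing down it reaches from about 0.225 to 0.875 m from the base axis. Payload 3.4 kg.
Tool frame: the origin (TCP) lies between the finger pads; the fingertips stand 11 mm ahead of it and the grasp point (between the pads) lies 8 mm behind it (tips_ahead is the distance from the TCP to the fingertips, in m); z points along the fingers, x is the direction in which the jaws open and shut, and the axes are right-handed (so a half turn about z gives the same grasp; the last joint's range is limited). The gripper opens to 85 mm and grips with 20 to 120 N. Pads are 22 mm wide; open, the fingers measure 114 mm over their backs; the gripper's body (76 mm by 85 mm) begins 54 mm behind the grasp point. The pads swing forward as they close: fully open they stand 13 mm farther back than shut.
Start: joints at [-1.229, 0.276, 1.505, -0, 1.361, -0.121], TCP at [0.257, -0.515, 0.242] pointing down, gripper open.
Joint ranges: [-2.89, 2.89], [-0.75, 2.08], [0.22, 2.7], [-1.18, 4.32], [0.11, 2.71], [-2.7, 2.7]. Speed limits (rad/s): [2.57, 2.57, 3.14, 3.14, 3.14, 3.14].

### API

Orientations are given as a unit quaternion [w, x, y, z].
In Python, from rig import get_state, get_image, sign_off, masks_of, tips_ahead gives the robot as it stands.
- The arm moves only by the tool play_rows, never from a script. Its argument "series" is a list of rows, each an object of numbers: "fingers": the closure, from -1 (fully open) to 1 (shut); "dx", "dy", "dz": the shift along the world's x, y, z in mm; "turn": the turn about the world's z in rad. A call has 1 to 20 rows; each row shifts and turns the pose as measured when the row begins; what a row does not reach is not made up. A row lasts 1/12 s, in which the tool goes at most 41.7 mm and 7.16 degrees, less where a joint would pass 70% of its speed; a pose out of reach is approached as far as the arm can. A call with a gripper value outside its range is refused whole. The fingers move at their own pace and stop on an object; "squeeze" is the grip in N (left out, the last holds). Time passes only in rows, so rows that do not move let the fingers close. It gives the time, the measured TCP pose, the force and the opening at its end, in the units of the state.
- get_state(): the state, without advancing time (a new reading comes with each control period).
- get_image(name): name is "scene" or "top"; returns a dict with "pixels" (400x640x3 uint8, red, green, blue), "vfov" (degrees; the focal length in pixels is half the picture's height over the tangent of half this angle, whatever the lens; pixels are square), "cx", "cy" (the principal point, pixels), "rvec" (rotation vector, rad) and "tvec" (3), from world to camera coordinates, as OpenCV has them. Camera axes: x right, y down, z forward; pixel columns grow to the right and rows downward; lengths in m; the calibration is good to about 2 mm. A picture is of the moment at which its call begins. There is no depth.
- sign_off(): hands the job in, once; it reports no verdict.
Trained networks look in a picture, given as the dict that the camera call returned (one of the last four; its "shot" number tells which), for a name from the list of things; names that differ only in an ending like _2 or _b are one class to them, and where a whole thing is asked for, a point or a joint stands for the part that bears it (a point fixed in the world has none). Each returns a list of dicts, best first, with "p" (0 to 1); they miss things now and then, are a little off and sometimes report something else, mostly with a low value. They report only what shows in the picture. A call takes as long as a camera call.
- masks_of(picture, label): "region" (400x640 bool, what is visible of it) and "xy" ([column, row] in pixels, amid what is visible of it).
The state is a dict: "clock": time; "qpos": joint angles; "qd": joint speeds; "effort": joint torques, N m; "position": TCP position; "ee_rot": TCP orientation; "contact_force": force on the tool from outside, world axes, zero at the start; "moment": the same for the moment, N m; "width": finger opening in m.
Only numpy, scipy, OpenCV 4.12 (cv2) and the standard library are available. Lean on these libraries where they do the work, as an engineer would, in place of code of your own. Each camera call takes 0.05 s, during which the arm holds its last target. There are 200 camera calls.

## Working session

There is one attempt and no reset: what is moved stays moved. The work goes in short steps, Python scripts to look and compute and a tool call to move; the robot and the scene stay as the last step left them, time stands still between calls to the robot, and variables do not carry over. Pictures are saved under pics/ and viewed, about 8 in all and at most 12, crops included, and the job is handed in when it is done.

Besides the shell and the picture viewer there is one more tool, called after "Emit:" as name(argument=value, ...), one argument or row to a line, values as JSON. play_rows: Moves the arm, as the interface text tells. Its arguments: {"type":"object","properties":{"series":{"type":"array"},"squeeze":{"type":"number"}},"required":["series"]}

```bash
mkdir -p pics; ls; cat > h.py <<'E'
import numpy as np, cv2
from rig import *
def cam(p):
    R=cv2.Rodrigues(np.array(p["rvec"],float))[0]; t=np.array(p["tvec"],float).ravel()
    f=200/np.tan(np.radians(p["vfov"])/2)
    return R,t,f
def proj(p,X):
    R,t,f=cam(p); c=np.atleast_2d(X)@R.T+t
    return np.c_[p["cx"]+f*c[:,0]/c[:,2], p["cy"]+f*c[:,1]/c[:,2]]
def ray(p,uv):
    R,t,f=cam(p); d=R.T@np.array([(uv[0]-p["cx"])/f,(uv[1]-p["cy"])/f,1.]); return -R.T@t, d/np.linalg.norm(d)
def tri(pairs):
    A=0;b=0
    for p,uv in pairs:
        o,d=ray(p,uv); M=np.eye(3)-np.outer(d,d); A=A+M; b=b+M@o
    X=np.linalg.solve(A,b); return X
def save(p,n): cv2.imwrite("pics/"+n+".png",p["pixels"][:,:,::-1])
E
python3 - <<'E'
from h import *
a=get_image("scene");b=get_image("top")
save(a,"s0");save(b,"t0")
print(get_state())
for p in(a,b):
    R,t,f=cam(p);print(f,-R.T@t,R[2])
for n in ["flange","pointer","mark","pane","hood","driver_grip","jar_mid","servo_mid","lip"]:
    for p in (a,b):
        try: 
            m=masks_of(p,n); print(n,[(round(x["p"],2),np.round(x["xy"],1).tolist(),int(x["region"].sum())) for x in m[:3]])
        except Exception as e: print(n,e)
E
```

```text
pics
{'clock': 0.1, 'qpos': array([-1.22902585e+00,  2.76523801e-01,  1.50598657e+00, -3.40741408e-05,
        1.36069573e+00, -1.21009347e-01]), 'qd': array([-0.0009209 , -0.00058186, -0.0035438 , -0.00082083, -0.00024729,
       -0.00020438]), 'effort': array([ 7.87981025e-04, -4.17697299e+01, -2.46405619e+01, -3.15589814e-04,
        5.81047585e-03,  1.58829067e-05]), 'position': array([ 0.25653157, -0.51410815,  0.24153868]), 'ee_rot': array([-4.91125469e-04,  8.50424217e-01, -5.26096950e-01, -6.40217859e-04]), 'contact_force': array([-0.48719176,  0.30076759, -0.0095655 ]), 'moment': array([-0.02634551, -0.04892589, -0.03601961]), 'width': 0.0853121703455507}
374.71979787343344 [ 0.63721341 -0.53412128  0.70789642] [-0.13805439  0.65707596 -0.74107501]
413.6074161176786 [0.4593986  0.04094192 1.00942496] [ 0.09051468 -0.02672832 -0.99553638]
flange [(0.97, [312.6, 249.2], 769)]
flange [(0.87, [362.8, 194.3], 855)]
pointer [(0.79, [360.0, 227.9], 12738)]
pointer [(0.71, [367.0, 149.5], 13202)]
mark [(0.5, [365.4, 132.8], 175), (0.29, [363.3, 231.0], 12579)]
mark [(0.51, [269.6, 154.5], 233)]
pane [(0.84, [360.3, 228.9], 11861)]
pane [(0.6, [365.6, 151.1], 11947)]
hood []
hood [(0.73, [368.6, 96.7], 36948)]
driver_grip [(0.62, [262.0, 386.0], 689)]
driver_grip [(0.8, [479.5, 208.0], 426)]
jar_mid []
jar_mid [(0.62, [251.6, 239.8], 509)]
servo_mid [(0.65, [264.5, 195.7], 286), (0.54, [365.0, 133.0], 184)]
servo_mid [(0.64, [298.4, 262.6], 197)]
lip [(0.98, [360.7, 230.2], 12711)]
lip [(0.58, [367.3, 152.4], 12980), (0.2, [370.5, 97.1], 37042)]
```

View pics/s0.png

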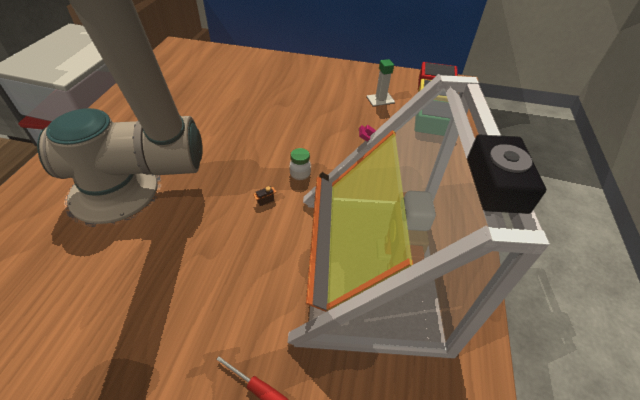

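View pics/t0.png

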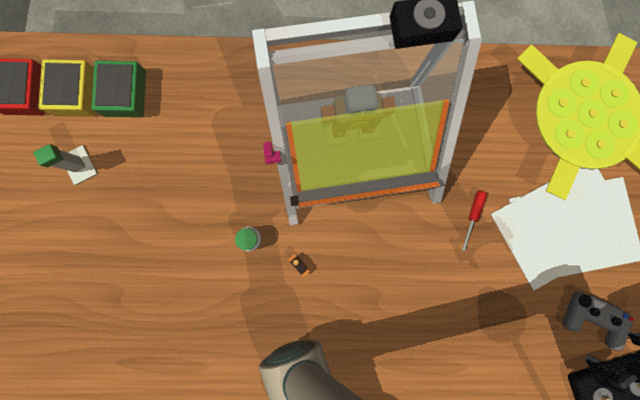

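The top view shows the lip running from the pointer at (294,201) to about (440,185). The magenta marker is at (270,153), the jar at (248,239), the servo at (298,264) and the screwdriver at (475,215). Next I'll fit the window model to the masks.

```bash
cat >> h.py <<'E'
S,C=np.sin(np.radians(35)),np.cos(np.radians(35))
def world(q,L):
    """q=x,y (lip root at sash 0), yaw, sash ; L local lip coords"""
    x,y,yaw,s=q; L=np.atleast_2d(L).astype(float)
    f=np.array([np.cos(yaw),np.sin(yaw),0]); l=np.array([-f[1],f[0],0]); u=np.array([0,0,1.])
    X=C*f-S*u; Z=S*f+C*u
    return np.array([x,y,0.099-0.03*S])+L[:,:1]*X+L[:,1:2]*l+(L[:,2:]+s)*Z
E
python3 - <<'E'
from h import *
from scipy.optimize import minimize
a=get_image("scene");b=get_image("top")
H=.155
quads={"pane":[[0,-H,.006],[0,H,.006],[0,H,.201],[0,-H,.201]]}
msk=[]
for p in(a,b):
    m=masks_of(p,"lip")[0]["region"]; msk.append(cv2.GaussianBlur(m.astype(np.float32),(0,0),2))
    cv2.imwrite("pics/m%d.png"%len(msk),m*255)
box=np.array([[i,j*H,k] for i in(-.042,0) for j in(-1,1) for k in(0,.006)]+[[i,j*H,k] for i in(0,.005) for j in(-1,1) for k in(0,.2)])
def ren(p,q):
    im=np.zeros((400,640),np.float32)
    uv=proj(p,world(q,box)); 
    for sel in (slice(0,8),slice(8,16),):
        h=cv2.convexHull(uv[sel].astype(np.float32)); cv2.fillConvexPoly(im,np.round(h*16).astype(np.int32),1.,cv2.LINE_AA if 0 else 8,4)
    return cv2.GaussianBlur(im,(0,0),2)
def cost(q): return sum(((ren(p,q)-m)**2).sum() for p,m in zip((a,b),msk))
# start: coarse
best=None
for s in (0,.04,.08):
  for yaw in(-.1,0,.1,.2):
    q0=np.array([.45,-.06,yaw,s])
    r=minimize(cost,q0,method="Nelder-Mead",options=dict(initial_simplex=np.vstack([q0]+[q0+d for d in np.diag([.04,.03,.05,.03])]),xatol=1e-4,maxiter=250))
    if best is None or r.fun<best.fun: best=r
q=best.x; print(best.fun,q); np.save("q.npy",q)
mk=tri([(a,masks_of(a,"mark")[0]["xy"]),(b,masks_of(b,"mark")[0]["xy"])]); print("mark tri",mk,proj(a,mk),proj(b,mk))
crops=[]
for p,c in((a,(250,80)),(b,(230,80))):
    im=p["pixels"][:,:,::-1].copy(); im=cv2.resize(im,None,fx=3,fy=3,interpolation=cv2.INTER_CUBIC)
    for P in np.vstack([proj(p,world(q,box[[0,1,2,3]])),proj(p,world(q,box[[8,9,10,11]])),proj(p,mk)]): cv2.circle(im,tuple(np.int32((P+.5)*3)),3,(255,0,0),-1)
    crops.append(im[c[1]*3:c[1]*3+600,c[0]*3:c[0]*3+400] if p is a else im[c[1]*3:c[1]*3+600,c[0]*3:c[0]*3+400])
cv2.imwrite("pics/c1.png",np.hstack(crops))
E
```

```text
167.54135131835938 [ 0.56758304 -0.08496995  0.15877132  0.01374489]
mark tri [ 0.57729302 -0.08653865 -0.14512344] [[322.96055729 296.80283626]] [[354.41904404 192.65067426]][ WARN:0@4.177] global loadsave.cpp:1063 imwrite_ Unsupported depth image for selected encoder is fallbacked to CV_8U.
```

View pics/c1.png

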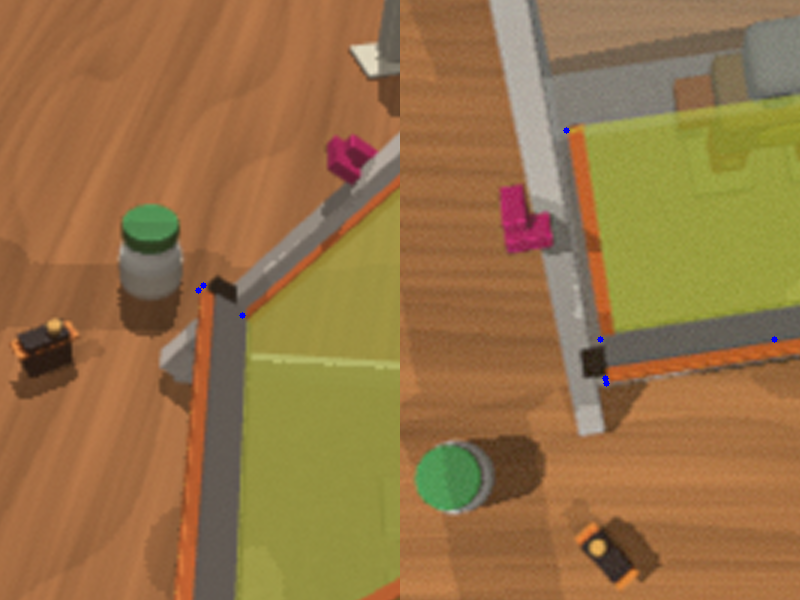

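The fit agrees with the picture. In the scene crop the lip's outer left corner is at about (200,290) and the root at (242,315). The mark network strayed this time, so I'll zoom in on the marker and the pointer.

```bash
python3 - <<'E'
from h import *
a=get_image("scene");b=get_image("top")
q=np.load("q.npy"); out=[]
for p,(cx,cy) in((a,(367,132)),(b,(272,153))):
    hsv=cv2.cvtColor(p["pixels"],cv2.COLOR_RGB2HSV); m=cv2.inRange(hsv,(155,130,60),(172,255,255))
    m[:, :cx-20]=0;m[:,cx+20:]=0;m[:cy-20]=0;m[cy+20:]=0
    print(cv2.moments(m,True)["m10"]/m.astype(bool).sum(),cv2.moments(m,True)["m01"]/m.astype(bool).sum(),cv2.boundingRect(m))
    im=p["pixels"][cy-20:cy+20,cx-20:cx+20,::-1]; out.append(cv2.resize(im,(400,400),interpolation=cv2.INTER_CUBIC))
cv2.imwrite("pics/c2.png",np.hstack(out))
print("pointer tri",tri([(a,(324.3,176.7)),(b,(294.3,201))]))
for L in ([-.033,.165,.005],[-.024,.165,.005],[-.03,0,0]): print(L,world(q,L),proj(a,world(q,L)),proj(b,world(q,L)))
E
```

```text
365.9731543624161 131.7986577181208 (360, 125, 15, 16)
270.6393442622951 154.02868852459017 (264, 142, 17, 22)
pointer tri [0.53300466 0.07335574 0.11035225]
[-0.033, 0.165, 0.005] [[0.52542008 0.07538072 0.11607565]] [[320.48443345 173.7666322 ]] [[293.00047884 203.38809528]]
[-0.024, 0.165, 0.005] [[0.53269972 0.07654633 0.11091346]] [[323.61362091 175.60951658]] [[292.61004361 200.22133984]]
[-0.03, 0, 0] [[ 0.55110215 -0.08760885  0.11025916]] [[315.38636438 232.90718225]] [[367.73179933 192.88790725]]
```

View pics/c2.png

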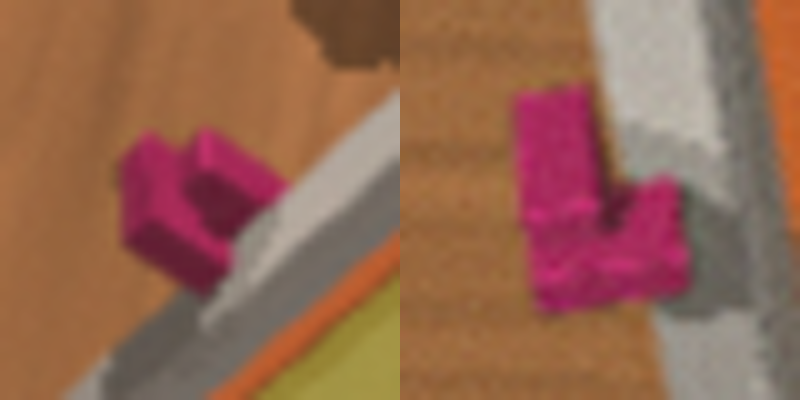

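```bash
cat > fm.py <<'E'
from h import *
from scipy.optimize import minimize
a=get_image("scene");b=get_image("top"); q=np.load("q.npy")
T=[];W=[]
for p,(cx,cy) in((a,(367,132)),(b,(272,153))):
    hsv=cv2.cvtColor(p["pixels"],cv2.COLOR_RGB2HSV); m=cv2.inRange(hsv,(155,110,40),(174,255,255))
    w=np.zeros((400,640),np.float32); w[cy-20:cy+20,cx-20:cx+20]=1
    if p is a:
        yy,xx=np.mgrid[:400,:640]; w[(yy-112-36)+(xx-347-10)*0.9>0]=0   # keep left/above of post edge
    T.append(cv2.resize(((m>0)*w),None,fx=4,fy=4)); W.append(cv2.resize(w,None,fx=4,fy=4))
def boxc(x0,x1,y0,y1,z0,z1): return np.array([[i,j,k] for i in(x0,x1) for j in(y0,y1) for k in(z0,z1)])
def ren(v):
    m,x0,x1,x2,y0,yc,y1=v; out=[]
    for p,w in zip((a,b),W):
        im=np.zeros((1600,2560),np.float32)
        for B in (boxc(x0,x1,y0,y1,-.005,.005),boxc(x1,x2,yc,y1,-.014,.014)):
            B=B+[0,0,.005]   # pointer centre is 5 mm (lip: 3 mm) above underside; offset noted below
            uv=(proj(p,world([*q[:3],m],B))+.5)*4
            cv2.fillConvexPoly(im,cv2.convexHull(np.int32(np.round(uv*16))),1.,8,4)
        out.append(cv2.GaussianBlur(im*w,(0,0),3))
    return out
Tb=[cv2.GaussianBlur(t.astype(np.float32),(0,0),3) for t in T]
def cost(v): return sum(((r-t)**2).sum() for r,t in zip(ren(v),Tb))/16
best=None
for m0 in(.08,.12,.16):
    v0=np.array([m0,-.035,-.015,.005,.176,.19,.205])
    for k in range(3):
        r=minimize(cost,v0,method="Nelder-Mead",options=dict(initial_simplex=np.vstack([v0]+[v0+d for d in np.diag([.02]+[.006]*6)]),maxiter=350)); v0=r.x
    print(m0,r.fun,np.round(r.x,4))
    if best is None or r.fun<best.fun: best=r
np.save("v.npy",best.x)
print("centroid tri",tri([(a,(366,131.8)),(b,(270.6,154.0))]))
E
time timeout 900 python3 fm.py
```

```text
0.08 350.36920166015625 [ 0.04   -0.0324 -0.0124  0.0076  0.1786  0.1926  0.2076]
0.12 16.492801666259766 [ 0.1496 -0.0323 -0.0145  0.0064  0.1747  0.1905  0.2031]
0.16 16.473098754882812 [ 0.1496 -0.0328 -0.0145  0.0066  0.1748  0.1902  0.2031]
centroid tri [0.61164087 0.11583886 0.22169974]
real	2m58.823s
user	2m35.818s
sys	0m20.518s
```

The fit puts the marker at about 0.150 m and the sash at about 0.014 m. The tool can only point straight down. So I'll push with the shut fingertips against the lip's lower outer edge, moving up the slope. That edge stands about 5 mm nearer the robot than the rubber strip. First I'll move in front of the lip.

Emit:
play_rows(
  series=[
    {"fingers":1,"dx":19,"dy":33,"dz":0,"turn":-0.05},
    {"fingers":1,"dx":19,"dy":33,"dz":0,"turn":-0.05},
    {"fingers":1,"dx":19,"dy":33,"dz":0,"turn":-0.05},
    {"fingers":1,"dx":19,"dy":33,"dz":0,"turn":-0.05},
    {"fingers":1,"dx":19,"dy":33,"dz":0,"turn":-0.05},
    {"fingers":1,"dx":19,"dy":33,"dz":0,"turn":-0.05},
    {"fingers":1,"dx":19,"dy":33,"dz":0},
    {"fingers":1,"dx":19,"dy":33,"dz":0},
    {"fingers":1,"dx":19,"dy":33,"dz":0},
    {"fingers":1,"dx":19,"dy":33,"dz":0},
    {"fingers":1,"dx":0,"dy":0,"dz":0},
    {"fingers":1,"dx":0,"dy":0,"dz":0},
  ],
  squeeze=20,
)

```text
invalid input at $.series[6]: expected keys fingers, dx, dy, dz, turn
```

Emit:
play_rows(
  series=[
    {"fingers":1,"dx":19,"dy":33,"dz":0,"turn":-0.05},
    {"fingers":1,"dx":19,"dy":33,"dz":0,"turn":-0.05},
    {"fingers":1,"dx":19,"dy":33,"dz":0,"turn":-0.05},
    {"fingers":1,"dx":19,"dy":33,"dz":0,"turn":-0.05},
    {"fingers":1,"dx":19,"dy":33,"dz":0,"turn":-0.05},
    {"fingers":1,"dx":19,"dy":33,"dz":0,"turn":-0.05},
    {"fingers":1,"dx":19,"dy":33,"dz":0,"turn":0},
    {"fingers":1,"dx":19,"dy":33,"dz":0,"turn":0},
    {"fingers":1,"dx":19,"dy":33,"dz":0,"turn":0},
    {"fingers":1,"dx":19,"dy":33,"dz":0,"turn":0},
    {"fingers":1,"dx":0,"dy":0,"dz":0,"turn":0},
    {"fingers":1,"dx":0,"dy":0,"dz":0,"turn":0},
  ],
  squeeze=20,
)

```text
clock: 2.5
position: [0.4517, -0.1716, 0.2427]
ee_rot: [0.0, 0.755, -0.655, 0.002]
contact_force: [0.0, -0.3, -0.7]
width: 0.0001
```

Emit:
play_rows(
  series=[
    {"fingers":1,"dx":16,"dy":26,"dz":0,"turn":0.01},
    {"fingers":1,"dx":15,"dy":26,"dz":0,"turn":0},
    {"fingers":1,"dx":0,"dy":0,"dz":-30,"turn":0},
    {"fingers":1,"dx":0,"dy":0,"dz":-30,"turn":0},
    {"fingers":1,"dx":0,"dy":0,"dz":-30,"turn":0},
    {"fingers":1,"dx":0,"dy":0,"dz":-25,"turn":0},
    {"fingers":1,"dx":0,"dy":0,"dz":0,"turn":0},
    {"fingers":1,"dx":0,"dy":0,"dz":0,"turn":0},
  ],
)

```text
clock: 3.17
position: [0.4847, -0.1247, 0.1272]
ee_rot: [0.0, 0.757, -0.653, 0.008]
contact_force: [-0.1, -0.2, -0.1]
width: -0.0002
```

```bash
python3 - <<'E'
from h import *
a=get_image("scene");b=get_image("top");print(get_state()["position"],get_state()["contact_force"])
q=np.load("q.npy")
o=[]
for p,(cx,cy) in((a,(300,200)),(b,(365,190))):
    im=p["pixels"][cy-80:cy+80,cx-80:cx+80,::-1]; o.append(cv2.resize(im,(400,400),interpolation=cv2.INTER_CUBIC))
cv2.imwrite("pics/c3.png",np.hstack(o))
E
```

```text
[ 0.48527463 -0.1247511   0.12820109] [-0.35421882 -0.68113343 -0.69107917]
```

View pics/c3.png

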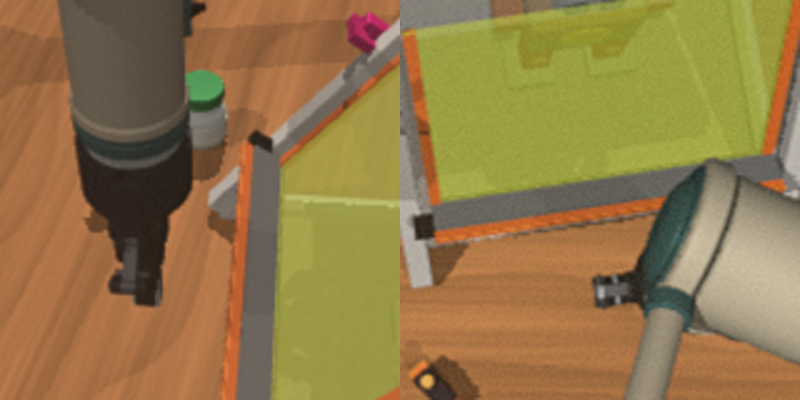

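The fingers are upright and shut, about 50 mm in front of the lip, with everything else clear. Next I'll lower slightly and go forward to contact.

Emit:
play_rows(
  series=[
    {"fingers":1,"dx":13,"dy":2,"dz":-6,"turn":0},
    {"fingers":1,"dx":13,"dy":2,"dz":-5,"turn":0},
    {"fingers":1,"dx":8,"dy":1,"dz":0,"turn":0},
    {"fingers":1,"dx":5,"dy":1,"dz":0,"turn":0},
    {"fingers":1,"dx":3,"dy":0.5,"dz":0,"turn":0},
    {"fingers":1,"dx":0,"dy":0,"dz":0,"turn":0},
  ],
)

```text
clock: 3.77
position: [0.5358, -0.1202, 0.1221]
ee_rot: [-0.002, 0.757, -0.654, 0.014]
contact_force: [-3.0, -0.5, 1.3]
width: 0.0
```

Emit:
play_rows(
  series=[
    {"fingers":1,"dx":-4,"dy":-0.5,"dz":-4,"turn":0},
    {"fingers":1,"dx":0,"dy":0,"dz":-4,"turn":0},
    {"fingers":1,"dx":0,"dy":0,"dz":0,"turn":0},
    {"fingers":1,"dx":2,"dy":0.3,"dz":0,"turn":0},
    {"fingers":1,"dx":3,"dy":0.5,"dz":0,"turn":0},
    {"fingers":1,"dx":3,"dy":0.5,"dz":2,"turn":0},
  ],
)

```text
clock: 4.27
position: [0.5367, -0.1191, 0.1145]
ee_rot: [0.0, 0.757, -0.653, 0.012]
contact_force: [-5.9, -3.2, 0.7]
width: 0.0001
```

Emit:
play_rows(
  series=[
    {"fingers":1,"dx":4,"dy":0.6,"dz":4,"turn":0},
    {"fingers":1,"dx":4,"dy":0.6,"dz":5,"turn":0},
    {"fingers":1,"dx":4,"dy":0.6,"dz":5,"turn":0},
    {"fingers":1,"dx":4,"dy":0.6,"dz":5,"turn":0},
    {"fingers":1,"dx":4,"dy":0.6,"dz":5,"turn":0},
  ],
)

```text
clock: 4.68
position: [0.5511, -0.1163, 0.1369]
ee_rot: [0.006, 0.757, -0.653, 0.005]
contact_force: [-4.7, -2.4, -1.9]
width: 0.0004
```

```bash
cat > trk.py <<'E'
from h import *
import sys
from scipy.optimize import minimize_scalar
a=get_image("scene");b=get_image("top"); q=np.load("q.npy"); s=get_state(); print(s["clock"],s["position"],s["contact_force"])
# sash from the black pointer, searched along its known path, each view and jointly
def score(p,sa):
    B=np.array([[i,j,k] for i in(-.033,-.0145) for j in(.156,.173) for k in(0,.01)])
    B=B; h=cv2.convexHull(np.int32(np.round((proj(p,world([*q[:3],sa],B))+.5)*4*16)))
    im=np.zeros((1600,2560),np.uint8); cv2.fillConvexPoly(im,h,1,8,4)
    return im
for p,n in((a,"scene"),(b,"top")):
    g=cv2.resize(p["pixels"].max(2),None,fx=4,fy=4,interpolation=cv2.INTER_CUBIC).astype(float)
    ss=np.arange(0,.2,.001); v=[]
    for sa in ss:
        im=score(p,sa); ring=cv2.dilate(im,np.ones((13,13)))-im
        v.append(g[im>0].mean()-g[ring>0].mean()*.7)
    i=np.argsort(v)[:3]; print(n,ss[i],np.round(np.array(v)[i],1))
t=sys.argv[1]
o=[]
for p,(cx,cy) in((a,(345,160)),(b,(285,170))):
    im=p["pixels"][cy-50:cy+50,cx-50:cx+50,::-1]; o.append(cv2.resize(im,(400,400),interpolation=cv2.INTER_CUBIC))
cv2.imwrite("pics/"+t+".png",np.hstack(o))
E
python3 trk.py k1
```

```text
4.7833 [ 0.55212557 -0.11620439  0.13799338] [-3.60323175 -0.96044734  2.33926474]
scene [0.004 0.003 0.005] [6.3 6.4 6.5]
top [0.042 0.041 0.043] [-26.8 -25.9 -25.7]
```

Emit:
play_rows(
  series=[
    {"fingers":1,"dx":4,"dy":0.6,"dz":5,"turn":0},
    {"fingers":1,"dx":4,"dy":0.6,"dz":5,"turn":0},
    {"fingers":1,"dx":4,"dy":0.6,"dz":5,"turn":0},
    {"fingers":1,"dx":4,"dy":0.6,"dz":5,"turn":0},
    {"fingers":1,"dx":4,"dy":0.6,"dz":5,"turn":0},
    {"fingers":1,"dx":4,"dy":0.6,"dz":5,"turn":0},
    {"fingers":1,"dx":4,"dy":0.6,"dz":5,"turn":0},
    {"fingers":1,"dx":4,"dy":0.6,"dz":5,"turn":0},
    {"fingers":1,"dx":4,"dy":0.6,"dz":5,"turn":0},
    {"fingers":1,"dx":0,"dy":0,"dz":0,"turn":0},
  ],
)

```text
clock: 5.62
position: [0.5863, -0.1101, 0.1884]
ee_rot: [0.009, 0.758, -0.653, 0.002]
contact_force: [-4.5, -1.2, 0.1]
width: -0.0002
```

```bash
python3 trk.py k2
```

```text
5.7167 [ 0.58629128 -0.11018117  0.18807351] [-4.09268507 -0.87575012  2.74340798]
scene [0.01  0.011 0.009] [-7.1 -7.  -6.6]
top [0.102 0.103 0.101] [-28.6 -28.3 -26.9]
```

View pics/k2.png

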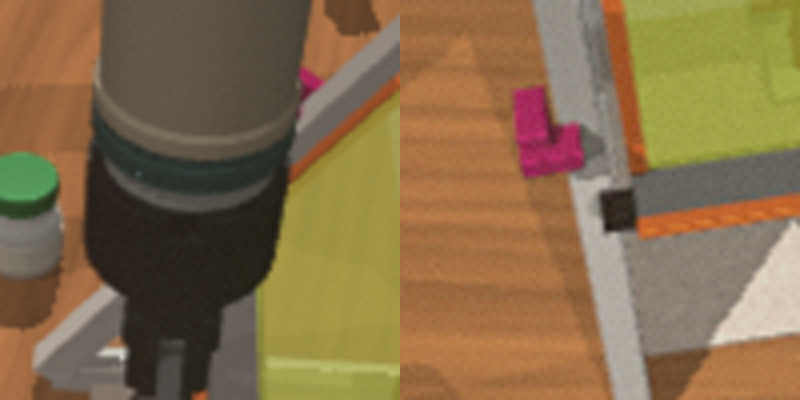

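The window is at about 0.102 m. The top view shows the pointer at crop (618,210) approaching the marker blade at about (552,150). I'll continue with smaller steps.

Emit:
play_rows(
  series=[
    {"fingers":1,"dx":4,"dy":0.6,"dz":5,"turn":0},
    {"fingers":1,"dx":4,"dy":0.6,"dz":5,"turn":0},
    {"fingers":1,"dx":4,"dy":0.6,"dz":5,"turn":0},
    {"fingers":1,"dx":4,"dy":0.6,"dz":5,"turn":0},
    {"fingers":1,"dx":3,"dy":0.5,"dz":4,"turn":0},
    {"fingers":1,"dx":2,"dy":0.3,"dz":3,"turn":0},
    {"fingers":1,"dx":0,"dy":0,"dz":0,"turn":0},
  ],
)

```text
clock: 6.3
position: [0.6043, -0.1069, 0.2148]
ee_rot: [0.012, 0.758, -0.653, -0.001]
contact_force: [-4.0, -0.6, 0.7]
width: 0.0
```

```bash
python3 trk.py k3
```

```text
6.4 [ 0.60432175 -0.10693688  0.21467473] [-2.75855385 -0.62880101  1.85210157]
scene [0.06  0.061 0.059] [-9.  -8.9 -7.1]
top [0.134 0.135 0.133] [-26.2 -26.2 -23.2]
```

Emit:
play_rows(
  series=[
    {"fingers":1,"dx":3,"dy":0.5,"dz":4,"turn":0},
    {"fingers":1,"dx":3,"dy":0.5,"dz":4,"turn":0},
    {"fingers":1,"dx":2,"dy":0.3,"dz":3,"turn":0},
    {"fingers":1,"dx":1,"dy":0.2,"dz":1,"turn":0},
    {"fingers":1,"dx":0,"dy":0,"dz":0,"turn":0},
  ],
)

```text
clock: 6.82
position: [0.6124, -0.1055, 0.2267]
ee_rot: [0.013, 0.758, -0.653, -0.003]
contact_force: [-4.5, -1.4, -1.7]
width: -0.0
```

```bash
python3 trk.py k4
```

```text
6.9167 [ 0.61240455 -0.10545318  0.22666653] [-4.41433466 -1.9300985   0.09599409]
scene [0.083 0.082 0.084] [-8.9 -8.6 -7.2]
top [0.148 0.149 0.15 ] [-27.7 -27.5 -25.2]
```

View pics/k4.png

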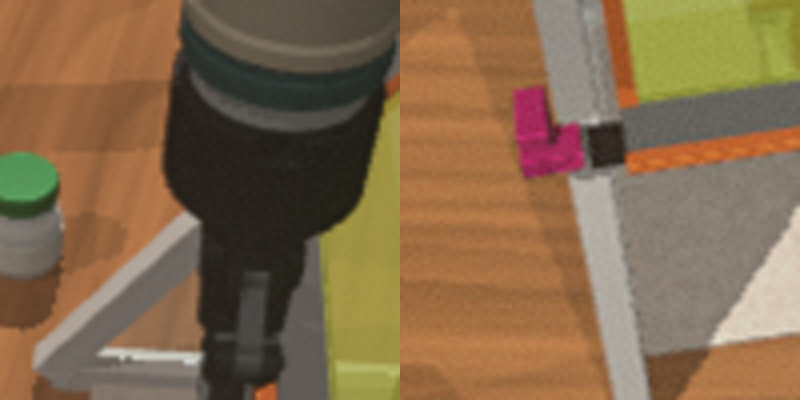

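In the top view the pointer (605,147) is level with the blade (about (565,150)), allowing for the lip's slant. I'll back straight off and check from both cameras.

Emit:
play_rows(
  series=[
    {"fingers":1,"dx":-3,"dy":-0.5,"dz":0,"turn":0},
    {"fingers":1,"dx":-8,"dy":-1,"dz":0,"turn":0},
    {"fingers":1,"dx":-20,"dy":-3,"dz":0,"turn":0},
    {"fingers":1,"dx":-30,"dy":-10,"dz":0,"turn":0},
    {"fingers":1,"dx":-30,"dy":-25,"dz":0,"turn":0},
    {"fingers":1,"dx":-30,"dy":-30,"dz":0,"turn":0},
    {"fingers":1,"dx":-30,"dy":-30,"dz":0,"turn":0},
    {"fingers":1,"dx":-30,"dy":-30,"dz":0,"turn":0},
    {"fingers":1,"dx":-20,"dy":-20,"dz":0,"turn":0},
    {"fingers":1,"dx":0,"dy":0,"dz":0,"turn":0},
    {"fingers":1,"dx":0,"dy":0,"dz":0,"turn":0},
    {"fingers":1,"dx":0,"dy":0,"dz":0,"turn":0},
  ],
)

```text
clock: 7.92
position: [0.4191, -0.2566, 0.234]
ee_rot: [-0.001, 0.758, -0.651, 0.019]
contact_force: [-0.2, -0.4, 0.0]
width: 0.0001
```

```bash
python3 trk.py k5
```

```text
8.0167 [ 0.41960903 -0.25598517  0.23375666] [-0.11220285  0.36679527  0.34545837]
scene [0.15  0.149 0.148] [-26.2 -26.  -23.1]
top [0.148 0.149 0.15 ] [-24.4 -24.3 -23.1]
```

View pics/k5.png

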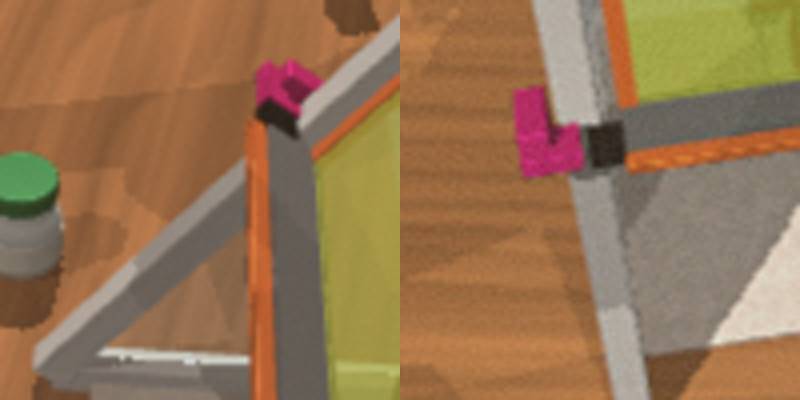

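Both cameras now put the pointer at about 0.149 m against 0.150 m for the marker. The marker is unmoved and the arm is clear, so I'm handing the job in.

```bash
python3 -c "
from rig import *
s=get_state();print(abs(s['qd']).max());print(sign_off())"
```

```text
0.014590862818753408
the job is handed in; nothing more can be done
None
```

The window is standing with its pointer level with the magenta marker, and I've handed the job in with the arm well clear. No verdict was given.

- **How it was pushed:** The moves allow only a downward-pointing tool, so the fingertips could not reach right under the lip. I pushed with the shut fingertips against the lip's lower outer edge, with the tips just below that edge, moving up the slope. The measured contact force was about 3 to 7 N. I then backed straight off.
- **Level check:** After backing off, both cameras put the pointer at about 0.148–0.150 m, against a fitted marker position of about 0.150 m. That is well within the 7 mm allowed.
- **Marker and loose things:** The marker shows no shift in the pictures. The jar was in its place in the last pictures. The servo and screwdriver were not measured again at the end, but the arm kept well clear of them.
- **Checks that disagreed:** The marker network strayed to a false spot once, so I located the marker by colour and a model fit instead. While the arm hid the pointer from the scene camera, that camera's reading was meaningless. I relied on the top camera then, and the two agreed once the view was clear.

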